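Drain washed hose ferrules into the tote's corner

TASK

The four hose ferrules in the grey wash tote need draining. First set the drip tray's ball valve to half open (lever at 45 degrees) and let go of it, then pick up the tote, bring it over the tray and tilt it, drain-stub corner lowest, until all four ferrules have slid together into that corner. Finish while holding it still like that, the stub's mouth over the tray and the tote in the gripper alone, clear of the tray; keep every ferrule in the tote and leave the wrench, cup and brass adapter where they are.

Things in the scene. Friction and masses are not known exactly. Their poses are not given: they have to be found in the camera images.
- tray: Steel drip tray fixed to the bench, 240 (its x) x 220 (its y) x 30 mm high, walls and floor 4 mm. Origin under its centre on the bench, z up. A brass pipe leaves its -y side at 18 mm height and carries a ball valve.
- valve (a joint): Lever of the ball valve, on an upright axis. 0 = shut: lever along the tray's +x, across the pipe. Grows clockwise seen from above; 1.571 = fully open: lever along the tray's -y, in line with the pipe. Half open = 0.785 (45 degrees). About 0.12 N m of friction; stays where it is left. Starts shut or nearly so.
- valve_stem (a point): Point on the valve's turning axis at the lever's mid height, 70 mm above the bench; 165 mm from the tray's origin along the tray's -y.
- valve_grip (a point): Middle of the lever's black sleeve, 85 mm out from the axis, 70 mm above the bench. The sleeve is 70 mm long, 18 mm wide, 12 mm high, and free all round and below. The point's x axis runs outwards along the lever.
- tote: Open light grey plastic tote, loose on the bench, 138 (x) x 178 (y) x 58 mm high, walls and floor 4 mm, 0.35 kg. Origin under its centre, z up. Fixed steel carrying handle arching over it: a level 16 x 16 mm bar along the tote's y, over its middle, centre 122 mm above the underside, 178 mm clear between the uprights at the +y and -y walls. The (-x, +y) corner has the drain stub.
- corner (a point): Inner bottom corner of the tote at the drain stub: (-65, +85, 4) mm in the tote's frame; axes as the tote's.
- drain_tip (a point): Mouth of the drain stub, a tube 16 mm thick that sticks out 30 mm level and diagonally from the tote's (-x, +y) corner near the floor: (-88.2, +108.2, 12) mm in the tote's frame; axes as the tote's.
- ferrule0: Steel hose ferrule, one of four alike: a cylinder 20 mm across and 18 mm high, about 35 g, standing loose on the tote's floor away from the drain corner. Origin at its centre. Washed and slippery (friction on the tote about 0.15 to 0.22): it slides once the tote tilts by some 15 degrees, along walls and around others more surely at 30 or more.
- ferrule1: Steel hose ferrule, one of four alike: a cylinder 20 mm across and 18 mm high, about 35 g, standing loose on the tote's floor away from the drain corner. Origin at its centre. Washed and slippery (friction on the tote about 0.15 to 0.22): it slides once the tote tilts by some 15 degrees, along walls and around others more surely at 30 or more.
- ferrule2: Steel hose ferrule, one of four alike: a cylinder 20 mm across and 18 mm high, about 35 g, standing loose on the tote's floor away from the drain corner. Origin at its centre. Washed and slippery (friction on the tote about 0.15 to 0.22): it slides once the tote tilts by some 15 degrees, along walls and around others more surely at 30 or more.
- ferrule3: Steel hose ferrule, one of four alike: a cylinder 20 mm across and 18 mm high, about 35 g, standing loose on the tote's floor away from the drain corner. Origin at its centre. Washed and slippery (friction on the tote about 0.15 to 0.22): it slides once the tote tilts by some 15 degrees, along walls and around others more surely at 30 or more.
- wrench: Bystander: open-ended steel wrench about 160 mm long lying on the bench beyond the tray. Origin under its middle.
- cup: Bystander: steel cup 72 mm across, 70 mm high, on the bench. Origin under its centre.
- adapter: Bystander: brass hose adapter 48 mm across, 58 mm high, standing on the bench. Origin under its centre.

How it is judged:
On the way, in this order (a step that is already met when the one before it is completed fails the run):
1. the valve is set to half open (45 degrees, within 7) and let go, the tote still standing on the bench (value of joint valve between 0.663 and 0.907 rad and contact force between tray and the fingers below 0.1 N and height (world z) of tote below 0.02 m), for 0.2 s.
2. the tote is lifted off the bench with the ferrules in it (height (world z) of tote above 0.04 m and contact force between tote and the fingers above 1 N), for 0.2 s.
At the end, for the whole second after the job is handed in: Valve at 45 +-7 degrees; the tote held still by the gripper alone, over 50 mm up (stub mouth over 35 mm up, above the tray), not touching the tray, tilted 15 to 55 degrees with both -x and +y sides at least 6 degrees down; all four ferrules at rest, centres within 75 mm of the drain corner (value of joint valve between 0.663 and 0.907 rad and x of drain_tip in the frame of tray between -0.105 and 0.105 m and y of drain_tip in the frame of tray between -0.095 and 0.095 m and height (world z) of drain_tip above 0.035 m and height (world z) of tote above 0.05 m and angle between tote's own z axis and vertical between 0.26 and 0.96 rad and angle between tote's own x axis and vertical below 1.4708 rad and angle between tote's own y axis and vertical above 1.6708 rad and contact force between tote and the fingers above 1 N and contact force between tote and tray below 0.1 N and linear speed of each of tote, ferrule0, ferrule1, ferrule2, ferrule3 below 0.04 m/s and angular speed of tote below 0.25 rad/s and distance between each of ferrule0, ferrule1, ferrule2, ferrule3 and corner below 0.075 m); the arm keeps its last pose, push and grip.
It fails at once if the open-ended wrench is shifted by more than 20 mm (distance of wrench from where it was at the start of the episode above 0.02 m).
It fails at once if the steel cup is shifted by more than 20 mm (distance of cup from where it was at the start of the episode above 0.02 m).
It fails at once if the brass adapter is shifted by more than 20 mm (distance of adapter from where it was at the start of the episode above 0.02 m).
It fails at once if a ferrule leaves the tote (distance between any of ferrule0, ferrule1, ferrule2, ferrule3 and tote above 0.16 m).
It also fails if it takes over 66 s, if anything falls off the work surface, if the arm or the gripper's body presses on something with over 40 N, if the wrist force passes 120 N, or if a joint passes its speed limit or range.

ROBOT

A 6-joint arm with a two-finger parallel gripper is mounted at the origin on the work surface. World frame = base frame: x ahead of the robot, y to its left, z up, the work surface at z = 0. Lengths are in m, angles in rad, forces in N, time in s.
With the tool pointing down it reaches from about 0.25 to 0.775 m from the base axis. Payload 4 kg.
Tool frame: the origin (TCP) lies at the very end of the fingers, on their centre line; the grasp point (between the pads) lies behind it (r.grasp_offset is the z of the grasp point in the tool frame, in m); z points along the fingers, y is the line along which they close (so a half turn about z gives the same grasp; the last joint's range is limited). The gripper opens to 94 mm and grips with 3 to 60 N. Pads are 16 mm wide; open, the fingers measure 119 mm over their backs; the gripper's body (75 mm by 177 mm) begins 78 mm behind the grasp point.
Start: joints at [-1.432, 0.087, 1.371, -0, 1.684, -0.103], TCP at [0.132, -0.534, 0.206] pointing down, gripper open.
Joint ranges: [-3.1, 3.1], [-0.76, 2.03], [0.27, 2.55], [-1.08, 4.22], [0.17, 2.65], [-2.57, 2.57]. Speed limits (rad/s): [2.79, 2.79, 3.14, 3.14, 3.14, 3.14].

INTERFACE

Orientations are given as a unit quaternion [x, y, z, w].
In Python, from plant import r gives the robot as it stands. Calls block until the motion is done:
- r.reach(position, orientation): joint-space move of the TCP to a pose.
- r.move_l(position, rot=None, vel=0.15): straight line of the TCP; rot=None keeps the orientation; vel is the mean speed in m/s.
- r.goto_joints(angles): joint-space move.
- r.set_gripper(opening, force=None): opening from 0.0 (shut) to 1.0 (fully open); force is the grip in N (None keeps the last); returns when the fingers have stopped.
- r.hold(seconds).
- r.ik(position, orientation): joint angles nearest the present ones, or None.
- r.observe(): the state.
- r.capture(name): name is "scene" or "top" or "wrist"; returns (picture, depth): 400x640x3 uint8, blue, green, red; 400x640 float32, m along the optical axis (not along the pixel's ray), 0 where there is no reading.
- r.camera_info(name): a dict with "mtx" (3x3 intrinsics, pixels), "R" (3x3) and "t" (3): a world point X has camera coordinates R X + t. Camera axes: x right, y down, z forward; pixel columns grow to the right and rows downward; lengths in m; the calibration is good to about 2 mm. A picture is of the moment at which its call begins: read the wrist's pose just before it. camera_info takes no time and is no camera call; for the wrist camera it gives the pose at the moment of the call.
A pose or a line that the arm cannot do raises r.IKError and nothing moves.
- r.job_done(): hands the job in; it is judged then, once.
The state is a dict: "clock": time; "q": joint angles; "joint_vel": joint speeds; "joint_torque": joint torques, N m; "tcp_pos": TCP position; "ee_rot": TCP orientation; "contact_force": force on the tool from outside, world axes, zero at the start; "torque": the same for the moment, N m; "width": opening from 0.0 (shut) to 1.0 (fully open); "grip_force": force on a finger pad.
Only numpy, scipy, OpenCV 4.12 (cv2) and the standard library are available. Lean on these libraries where they do the work, as an engineer would, in place of code of your own. Each camera call takes 0.05 s, during which the arm holds its last target. There are 200 camera calls.

## Working session

There is one attempt and no reset: what is moved stays moved. The work goes in short steps, each a Python script; the robot and the scene stay as the last script left them, time stands still between calls to the robot, and variables do not carry over. Pictures are saved under pics/ and viewed, at most 10 in all, crops included, and the job is handed in when it is done.

```bash
ls; mkdir -p pics; python3 - <<'E'
from plant import r
import numpy as np, cv2
for n in ("scene","top"):
    im,d=r.capture(n); cv2.imwrite(f"pics/{n}.png",im); np.save(f"pics/{n}_d.npy",d)
    c=r.camera_info(n); np.savez(f"pics/{n}_c.npz",**{k:np.array(v) for k,v in c.items() if k in("mtx","R","t")})
    print(n,c)
print(r.observe(), r.grasp_offset)
E
```

```text
pics
scene {'mtx': array([[441.93338323,   0.        , 322.35835248],
       [  0.        , 441.93338323, 199.35725824],
       [  0.        ,   0.        ,   1.        ]]), 'R': array([[-0.77521719,  0.6316614 , -0.00649483],
       [ 0.47974468,  0.58202379, -0.656577  ],
       [-0.4109542 , -0.51210563, -0.75423104]]), 't': array([ 0.40288306, -0.26799359,  1.50675631])}
top {'mtx': array([[375.52848753,   0.        , 314.75503843],
       [  0.        , 375.52848753, 193.85900162],
       [  0.        ,   0.        ,   1.        ]]), 'R': array([[-0.00929612, -0.99994672, -0.0044877 ],
       [-0.98353849,  0.00995332, -0.18042441],
       [ 0.18045946,  0.00273658, -0.98357862]]), 't': array([0.06003288, 0.59027241, 1.07834744])}
{'clock': 0.1, 'q': array([-1.43210622e+00,  8.79092531e-02,  1.37206945e+00,  3.75030016e-06,
        1.68356725e+00, -1.03096571e-01]), 'joint_vel': array([-0.00051208, -0.00249577, -0.00444915, -0.00030529, -0.0015754 ,
       -0.00093818]), 'joint_torque': array([ 1.88958133e-03, -3.41251767e+01, -3.03301728e+01,  7.18939095e-02,
        3.04349838e-02, -9.94871948e-05]), 'tcp_pos': array([ 0.13162391, -0.53353283,  0.20442289]), 'ee_rot': array([ 9.92700797e-01,  1.20599226e-01, -1.55171177e-05, -9.76526791e-04]), 'contact_force': array([ 0.66757114, -0.83500131, -0.51002114]), 'torque': array([ 0.00515993, -0.04742739,  0.02869447]), 'grip_force': 0.0, 'width': 0.9981710105507212} -0.0188
```

View pics/scene.png

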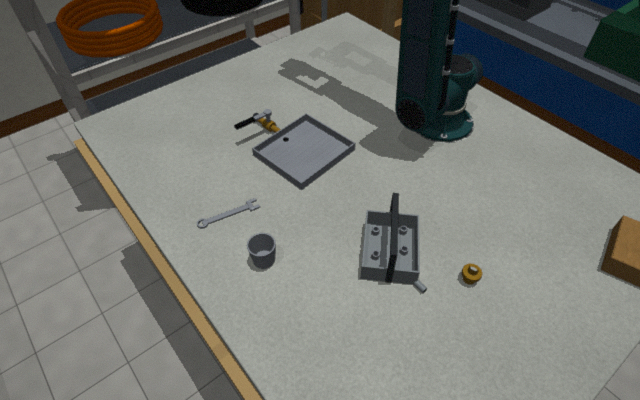

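View pics/top.png

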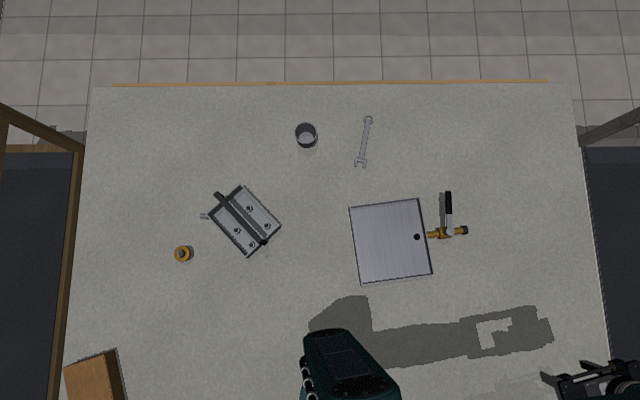

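The scene view shows the tote at about (392,245) with its stub at (420,286), the tray at (303,150), and the lever around (245,122). The top view shows the tote at (245,220) with its stub at (204,216), the tray at (390,241), and the lever at (447,203) pointing roughly along +x. I'll enlarge crops to read pixels.

```bash
python3 - <<'E'
import cv2,numpy as np
def crop(n,x,y,w,h,s):
    im=cv2.imread(f"pics/{n}.png")[y:y+h,x:x+w]
    im=cv2.resize(im,None,fx=s,fy=s,interpolation=cv2.INTER_CUBIC)
    im=cv2.convertScaleAbs(im,alpha=1.3,beta=15)
    for k in range(0,w,10): 
        cv2.line(im,(k*s,0),(k*s,8 if (x+k)%50 else 20),(0,0,255),1)
        if (x+k)%20==0: cv2.putText(im,str(x+k),(k*s,20),0,.35,(0,0,255),1)
    for k in range(0,h,10):
        cv2.line(im,(0,k*s),(8,k*s),(0,0,255),1)
        if (y+k)%20==0: cv2.putText(im,str(y+k),(8,k*s+4),0,.35,(0,0,255),1)
    return im
a=np.vstack([crop("top",190,170,100,100,6)]); b=crop("top",340,170,140,120,5)
cv2.imwrite("pics/c1.png",a); cv2.imwrite("pics/c2.png",b)
c=crop("scene",350,180,90,120,5); d=crop("scene",230,100,130,95,6)
cv2.imwrite("pics/c3.png",c); cv2.imwrite("pics/c4.png",d)
E
```

```text
(no output)
```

View pics/c1.png

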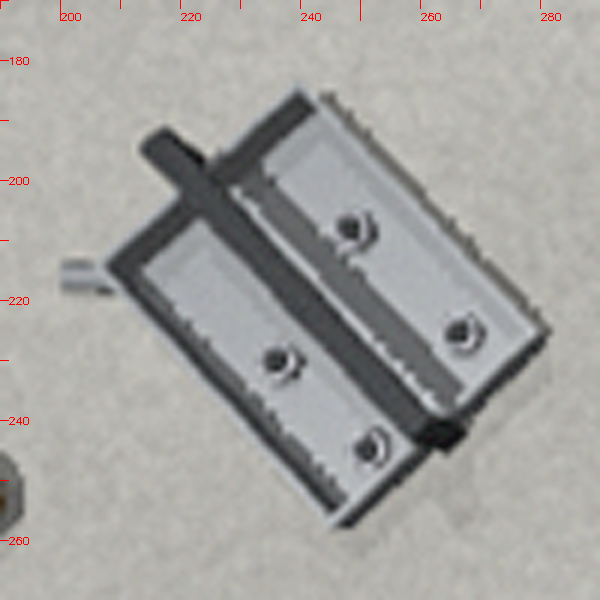

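View pics/c2.png

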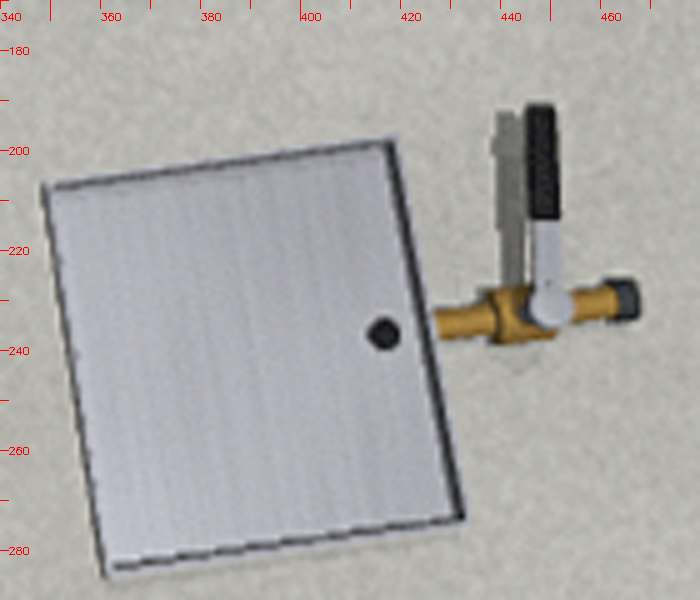

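View pics/c3.png

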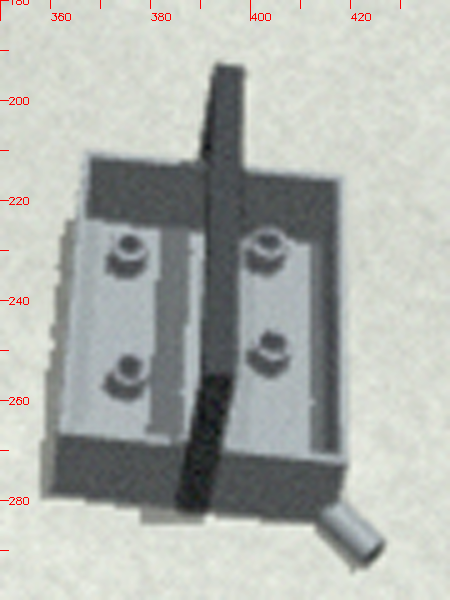

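View pics/c4.png

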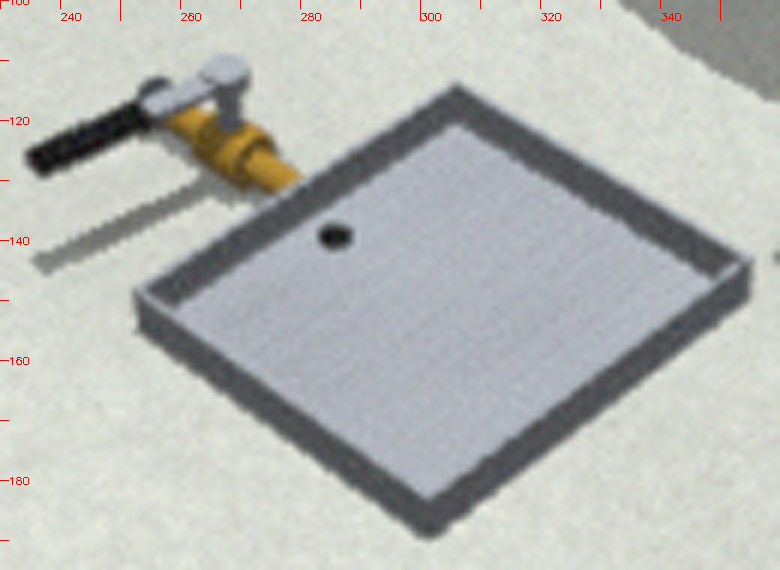

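Crop readings, in original pixels:
- **Tote rim corners, top view:** left (208,214), far (240,185), right (281,225), near (247.5,257.5).
- **Tote rim corners, scene view:** (419,273), (361,267), (368,210), (418,216).
- **Tray rim and lever:** read the same way, with the lever stem at (450,231) in top and (267,112) in scene.

Next I'll fit the poses from both views.

```bash
cat > geo.py <<'E'
import numpy as np
from scipy.optimize import least_squares
C={n:dict(np.load(f"pics/{n}_c.npz")) for n in("scene","top")}
def proj(n,X):
    c=C[n]; p=(np.atleast_2d(X)@c["R"].T+c["t"])@c["mtx"].T
    return p[:,:2]/p[:,2:]
def tri(pt,ps):
    f=lambda X:np.r_[(proj("top",X)-pt).ravel(),(proj("scene",X)-ps).ravel()]
    s=least_squares(f,[.4,0,.05]); return s.x,np.abs(s.fun).max()
def Rz(a): return np.array([[np.cos(a),-np.sin(a),0],[np.sin(a),np.cos(a),0],[0,0,1]])
def fit(P,t,s,x0):
    def f(v):
        X=P@Rz(v[3]).T+v[:3]
        return np.r_[(proj("top",X)-t).ravel(),(proj("scene",X)-s).ravel()]
    q=least_squares(f,x0); return q.x,np.sqrt(np.mean(q.fun**2)),q.fun.round(1)
E
python3 - <<'E'
from geo import *
A=np.array
tt=A([[208,214.2],[239.7,185],[281.3,225],[247.5,257.5]]); ts=A([[419,272.6],[361.4,267],[368,210.4],[418,215.6]])
for a,b in zip(tt,ts): print("tote rim",tri(a,b))
P=A([[-69,89,58],[69,89,58],[69,-89,58],[-69,-89,58]])/1000
print("tote",fit(P,tt,ts,[.5,.2,0,-.8]))
rt=A([[348.6,207],[419,198],[432.6,274],[361.4,285.2]]); rs=A([[301.7,183.7],[252.8,148.3],[306.2,114.2],[355,143.7]])
for a,b in zip(rt,rs): print("tray rim",tri(a,b))
P=A([[120,110,30],[120,-110,30],[-120,-110,30],[-120,110,30]])/1000
v,e,f=fit(P,rt,rs,[.4,-.2,0,0]); print("tray",v,e,f)
print("stem pred",Rz(v[3])@[0,-.165,.07]+v[:3])
for n,a,b in [("stem",(450.2,231.4),(267.5,111.7)),("sleeve mid",(448.3,202.2),(245,122.8)),("sl out",(448,190.8),(236.2,127)),("sl in",(448.6,213.6),(253.8,118.8)),
 ("stubtip",(200.3,216.2),(424,290.6)),("handle -y? end",(263.3,240),(396,193)),("handle +y end",(215.3,193.3),(393.4,255))]: print(n,tri(A(a),A(b)))
for n,a in [("cup",(306,128)),("adapter",(183,252)),("wr",(361,167)),("wr2",(368,119))]:
    c=C["top"]; d=c["R"].T@np.linalg.solve(c["mtx"],[*a,1]); o=-c["R"].T@c["t"]; print(n,(o+d*(0.03-o[2])/d[2])[:2])
E
```

```text
tote rim (array([0.53109081, 0.37797339, 0.04775871]), np.float64(0.8139066865909399))
tote rim (array([0.62385666, 0.28095198, 0.04671525]), np.float64(0.735490707718327))
tote rim (array([0.49515522, 0.15829921, 0.04942496]), np.float64(1.370704715429497))
tote rim (array([0.40215116, 0.25585645, 0.04680973]), np.float64(0.7087584691998927))
tote (array([ 0.51292959,  0.26810409, -0.01093148, -0.81027553]), np.float64(0.8711128452003035), array([-1.2,  1.1,  1.2, -1. , -0.5,  0.8, -0.9,  0.9, -0. ,  0.2, -0. ,
       -0.2, -2.1,  0.2, -0.1, -0.1]))
tray rim (array([ 0.55515129, -0.05015647,  0.02223427]), np.float64(0.30206419662499684))
tray rim (array([ 0.58121059, -0.26838306,  0.02244669]), np.float64(0.374354025142253))
tray rim (array([ 0.35055405, -0.29342709,  0.0260577 ]), np.float64(0.06253622541055393))
tray rim (array([ 0.31973611, -0.08144018,  0.02190796]), np.float64(0.003850718137130116))
tray [ 0.45135915 -0.17402838 -0.00825948  0.12684622] 0.6804416312136933 [ 0.1 -0.6 -0.  -1.2  1.3  1.4 -0.4  0.5  0.   0.5 -0.4  0.8  0.2 -0.2
  0.6  0.1]
stem pred [ 0.47223269 -0.33770273  0.06174052]
stem (array([ 0.4725838 , -0.33922193,  0.06964516]), np.float64(0.06919069836840208))
sleeve mid (array([ 0.55871788, -0.34035131,  0.06802985]), np.float64(0.18507165980369678))
sl out (array([ 0.59210804, -0.3410246 ,  0.06862044]), np.float64(0.5466234535039121))
sl in (array([ 0.52534134, -0.33945554,  0.067279  ]), np.float64(0.03837215458742094))
stubtip (array([0.53360399, 0.4095183 , 0.00758076]), np.float64(0.5321957045472345))
handle -y? end (array([0.44640663, 0.20173399, 0.12202524]), np.float64(1.763754580773707))
handle +y end (array([0.58318025, 0.33520719, 0.12272748]), np.float64(0.22863281917136646))
cup [0.80853786 0.08024563]
adapter [0.4219298  0.45113542]
wr [ 0.67889437 -0.09063497]
wr2 [ 0.83656547 -0.11795571]
```

Residuals are small, but the two-view heights read about 8 mm low throughout. I'll check them against depth, then take wrist views over the lever from two places.

```bash
cat >> geo.py <<'E'
def down(a): return [np.cos(a/2),np.sin(a/2),0,0]
def back(c,d,u,v):
    z=np.median(d[v-1:v+2,u-1:u+2]); return c["R"].T@(z*np.linalg.solve(c["mtx"],[u,v,1])-c["t"])
E
python3 - <<'E'
from geo import *; import cv2
for n,L in (("top",dict(sleeve=(448,202),stem=(450,231),bar=(239,216),bench=(320,240),floor=(390,241))),("scene",dict(sleeve=(245,123),stem=(267,111),bar=(394,220),bench=(320,230),floor=(303,150)))):
    d=np.load(f"pics/{n}_d.npy")
    for k,(u,v) in L.items(): print(n,k,back(C[n],d,u,v).round(4))
from plant import r
for i,p in enumerate([(.50,-.335,.27),(.53,-.28,.27)]):
    r.reach(p,down(-.01)); r.hold(.3)
    c=r.camera_info("wrist"); im,d=r.capture("wrist")
    cv2.imwrite(f"pics/w{i}.png",im); np.savez(f"pics/w{i}.npz",d=d,**{k:c[k] for k in("mtx","R","t")})
    print(c["mtx"].round(1).tolist(),c["R"].round(3).tolist(),(-c["R"].T@c["t"]).round(3)); print(r.observe()["tcp_pos"],r.observe()["clock"])
a=cv2.imread("pics/w0.png");b=cv2.imread("pics/w1.png")
cv2.imwrite("pics/w01.png",cv2.resize(np.vstack([a,b]),None,fx=.75,fy=.75,interpolation=cv2.INTER_AREA))
E
```

```text
top sleeve [ 0.5584 -0.3369  0.0764]
top stem [ 0.4733 -0.3361  0.0773]
top bar [0.5164 0.2653 0.1302]
top bench [ 0.4556  0.0396 -0.0008]
top floor [ 0.4502 -0.1755  0.0046]
scene sleeve [ 0.5617 -0.3334  0.0729]
scene stem [ 0.4765 -0.3347  0.077 ]
scene bar [0.5149 0.2675 0.1298]
scene bench [ 0.6098  0.1004 -0.0009]
scene floor [ 0.4526 -0.1801  0.0029]
[[320.5, 0.0, 319.1], [0.0, 320.5, 200.4], [0.0, 0.0, 1.0]] [[-0.011, -1.0, -0.0], [-0.969, 0.011, 0.245], [-0.245, 0.003, -0.97]] [ 0.571 -0.336  0.449]
[ 0.49960029 -0.33545983  0.26994607] 2.0083
[[320.5, 0.0, 319.1], [0.0, 320.5, 200.4], [0.0, 0.0, 1.0]] [[-0.012, -1.0, 0.0], [-0.969, 0.011, 0.245], [-0.245, 0.003, -0.97]] [ 0.601 -0.281  0.449]
[ 0.5295923  -0.28081248  0.26992465] 2.7167
```

View pics/w01.png

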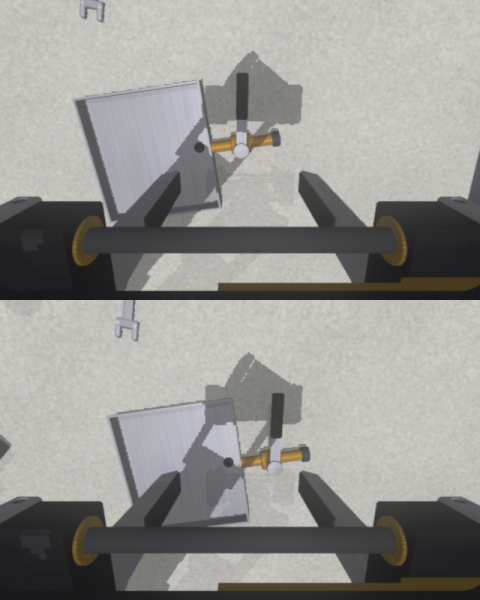

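Depth puts the sleeve top at 76 mm, the bar top at 130 mm and the bench at 0, which agrees with the text. In the wrist views the sleeve is at (323,131) and (371,153), and the stem cap at (321,200) and (367,223). Now I'll triangulate and refit with z known.

```bash
python3 - <<'E'
from geo import *; import cv2
W=[dict(np.load(f"pics/w{i}.npz")) for i in(0,1)]
for i in (0,1): C[f"w{i}"]=W[i]
for k,a,b,z in (("sleeve",(322.7,130.7),(370.7,153.3),.076),("stem",(321.3,200),(366.7,222.7),.077)):
    f=lambda X:np.r_[(proj("w0",X)-a).ravel(),(proj("w1",X)-b).ravel()]
    s=least_squares(f,[.5,-.3,.07]); print(k,"tri",s.x.round(4),abs(s.fun).max().round(2))
    for w,p in zip(W,(a,b)): print("  depth",back(w,w["d"],round(p[0]),round(p[1])).round(4))
    for n,p in (("top",dict(sleeve=(447.9,201.8),stem=(449.8,231))[k]),("scene",dict(sleeve=(244.6,122.4),stem=(267.1,111.3))[k]),("w0",a),("w1",b)):
        c=C[n];d=c["R"].T@np.linalg.solve(c["mtx"],[*p,1]); o=-c["R"].T@c["t"]; print("  ray",n,(o+d*(z-o[2])/d[2])[:2].round(4))
A=np.array; h=.42
tt=A([[208,214.2],[239.7,185],[281.3,225],[247.5,257.5]])-h; ts=A([[419,272.6],[361.4,267],[368,210.4],[418,215.6]])-h
P=A([[-69,89,58],[69,89,58],[69,-89,58],[-69,-89,58]])/1000
rt=A([[348.6,207],[419,198],[432.6,274],[361.4,285.2]])-h; rs=A([[301.7,183.7],[252.8,148.3],[306.2,114.2],[355,143.7]])-h
Q=A([[120,110,30],[120,-110,30],[-120,-110,30],[-120,110,30]])/1000
for nm,P,t,s,x0 in (("tote",P,tt,ts,[.51,.27,-.8]),("tray",Q,rt,rs,[.45,-.17,.1])):
  for use in ("both","top","scene"):
    def f(v):
        X=P@Rz(v[2]).T+[v[0],v[1],0]; o=[]
        if use!="scene":o+=[(proj("top",X)-t).ravel()]
        if use!="top":o+=[(proj("scene",X)-s).ravel()]
        return np.concatenate(o)
    q=least_squares(f,x0); print(nm,use,q.x.round(4),np.sqrt(np.mean(q.fun**2)).round(2))
E
```

```text
sleeve tri [ 0.5602 -0.3406  0.0688] 1.44
  depth [ 0.5585 -0.34    0.0759]
  depth [ 0.5629 -0.3407  0.0758]
  ray top [ 0.5591 -0.3368]
  ray scene [ 0.5628 -0.3332]
  ray w0 [ 0.5588 -0.3396]
  ray w1 [ 0.5626 -0.3403]
stem tri [ 0.4781 -0.3375  0.077 ] 0.34
  depth [ 0.4778 -0.3369  0.0774]
  depth [ 0.4781 -0.3381  0.0766]
  ray top [ 0.4733 -0.3357]
  ray scene [ 0.4771 -0.3332]
  ray w0 [ 0.4777 -0.3372]
  ray w1 [ 0.4786 -0.3377]
tote both [ 0.516   0.2692 -0.8103] 1.21
tote top [ 0.5144  0.2662 -0.7978] 0.97
tote scene [ 0.518   0.2719 -0.8209] 0.71
tray both [ 0.4538 -0.1709  0.1271] 0.93
tray top [ 0.4524 -0.1705  0.1281] 1.08
tray scene [ 0.4557 -0.1706  0.1261] 0.54
```

```bash
python3 - <<'E'
from geo import *; import cv2
from plant import r
S=np.array([.4765,-.336]); 
def P(a,z): return [*(S+.085*np.array([np.cos(a),np.sin(a)])),z]
a0,a1=-.025,.127-.785
r.set_gripper(.5,8)
r.reach(P(a0,.16),down(a0)); r.move_l(P(a0,.051),down(a0),vel=.1)
r.set_gripper(0,8); o=r.observe(); print("gripped",o["width"],o["grip_force"],o["contact_force"])
for a in np.linspace(a0,a1,9)[1:]:
    r.move_l(P(a,.051),down(a),vel=.05)
r.hold(.2); o=r.observe(); print("turned",o["width"],o["grip_force"],o["contact_force"],o["tcp_pos"])
r.set_gripper(.42); r.hold(.2); r.move_l(P(a1,.2),vel=.12)
r.reach([.46,-.30,.28],down(a1)); r.hold(.3)
for n in ("wrist","top"):
    c=r.camera_info(n); im,d=r.capture(n); cv2.imwrite(f"pics/v_{n}.png",im)
    np.savez(f"pics/v_{n}.npz",d=d,**{k:c[k] for k in("mtx","R","t")})
    pts=np.stack(np.meshgrid(np.arange(640),np.arange(400),indexing="xy"),-1).reshape(-1,2)
    z=d.ravel(); X=(z[:,None]*(np.c_[pts,np.ones(len(pts))]@np.linalg.inv(c["mtx"]).T)-c["t"])@c["R"]
    rr=np.hypot(*(X[:,:2]-S).T); m=(X[:,2]>.066)&(X[:,2]<.085)&(rr>.035)&(rr<.13)&(X[:,1]<-.3)
    print(n,m.sum()); Y=X[m,:2]-S
    if m.sum()>10: print("lever angle",np.median(np.arctan2(Y[:,1],Y[:,0])), "line dir",np.linalg.svd(Y-Y.mean(0))[2][0],"valve",.127-np.median(np.arctan2(Y[:,1],Y[:,0])))
print(r.observe()["clock"])
E
```

```text
gripped 0.19143668487134172 8.008548393845558 [ 0.22192841 -1.35397181 -0.27966721]
turned 0.19352272872524634 7.957601398229599 [ 3.73387216 -4.9816522  -0.36542537] [ 0.54430119 -0.38914433  0.05132801]
wrist 1275
lever angle -0.6593742866448087 line dir [-0.80554146  0.59253941] valve 0.7863742866448087
top 2
11.6
```

Valve measures about 0.77–0.79 rad, within the band. Next I'll measure the bar from the wrist camera and search final poses with IK.

```bash
cat >> geo.py <<'E'
from scipy.spatial.transform import Rotation as Ro
TRAY=np.array([.4545,-.172]); TY=.127
def toteR(delta,tilt):  # drain direction (world angle), tilt
    ax=np.array([-np.sin(delta),np.cos(delta),0])*tilt
    return Ro.from_rotvec(ax).as_matrix()@Rz(delta-2.356)
def tool(Rt,s,org,y0=0.):   # tote pose -> tcp pose
    R=np.c_[s*Rt[:,1],s*Rt[:,0],-Rt[:,2]]
    return org+Rt@[0,y0,.122-.0188],Ro.from_matrix(R).as_quat()
def final(delta,tilt,tip,zt,s):
    Rt=toteR(delta,tilt); t=TRAY+(Rz(TY)@[*tip,0])[:2]
    org=np.array([*t,zt])-Rt@[-.0882,.1082,.012]
    return org,Rt,tool(Rt,s,org)
E
python3 - <<'E'
from geo import *; import cv2
from plant import r
lo=np.array([-3.1,-.76,.27,-1.08,.17,-2.57]);hi=np.array([3.1,2.03,2.55,4.22,2.65,2.57])
res=[]
for s in (1,-1):
  for de in np.arange(-3.14,3.14,.26):
    for tip in ((0,0),(.04,0),(-.04,0),(0,.04)):
      org,Rt,(p,q)=final(de,.68,tip,.085,s)
      j=r.ik(p,q)
      if j is not None:
        m=np.minimum(j-lo,hi-j).min(); res.append((m,s,round(de,2),tip,np.round(j,2),org.round(3)))
res.sort(key=lambda t:-t[0])
for x in res[:14]: print(*x)
print(len(res))
for s in (1,-1):
  Rt=Rz(-.81); p,q=tool(Rt,s,np.array([.5155,.268,0])); print(s,r.ik(p,q))
org,Rt,_=final(2.8,.68,(0,0),.085,1)
print("low z",[(org+Rt@v)[2].round(3) for v in np.array([[-.069,.089,0],[-.069,.089,.058],[.069,-.089,0]])])
r.reach([.44,.22,.33],down(.761)); r.hold(.3)
c=r.camera_info("wrist"); im,d=r.capture("wrist"); cv2.imwrite("pics/t.png",im)
pts=np.stack(np.meshgrid(np.arange(640),np.arange(400)),-1).reshape(-1,2)
X=(d.ravel()[:,None]*(np.c_[pts,np.ones(len(pts))]@np.linalg.inv(c["mtx"]).T)-c["t"])@c["R"]
m=(X[:,2]>.122)&(X[:,2]<.138)&(np.hypot(X[:,0]-.516,X[:,1]-.268)<.12); Y=X[m]
l,lab=cv2.minAreaRect(Y[:,:2].astype(np.float32)*1000)[:2],0
v=np.linalg.svd(Y[:,:2]-Y[:,:2].mean(0),full_matrices=False)[2][0]
print("bar",m.sum(),Y.mean(0),l,"dir",np.arctan2(v[1],v[0]),np.median(Y[:,2]))
print(r.observe()["clock"])
E
```

```text
0.8116612099463791 -1 -2.1 (0.04, 0) [-0.76  0.05  1.49  0.67  1.74  0.63] [ 0.565 -0.074  0.163]
0.7699893525684538 -1 -1.84 (0, 0.04) [-0.73  0.02  1.52  0.63  1.88  0.43] [ 0.494 -0.025  0.163]
0.7669920329230453 -1 -1.84 (0.04, 0) [-0.73  0.14  1.39  0.64  1.88  0.45] [ 0.539 -0.059  0.163]
0.7497978744802098 -1 -2.1 (0, 0) [-0.82 -0.01  1.55  0.66  1.78  0.57] [ 0.525 -0.079  0.163]
0.7394265348729392 -1 -1.84 (0, 0) [-0.78  0.08  1.46  0.62  1.91  0.39] [ 0.499 -0.064  0.163]
0.7129366000862201 -1 -2.36 (0.04, 0) [-0.78 -0.05  1.59  0.68  1.59  0.82] [ 0.586 -0.096  0.163]
0.7064307030032366 -1 -1.84 (-0.04, 0) [-0.84  0.02  1.52  0.6   1.94  0.34] [ 0.459 -0.069  0.163]
0.6911878409900891 -1 -2.1 (-0.04, 0) [-0.89 -0.07  1.61  0.65  1.82  0.52] [ 0.485 -0.084  0.163]
0.6845113047241986 -1 -2.1 (0, 0.04) [-0.77 -0.08  1.61  0.67  1.75  0.62] [ 0.52  -0.04   0.163]
0.6504125897622728 -1 -2.36 (0, 0) [-0.84 -0.11  1.65  0.68  1.63  0.76] [ 0.546 -0.101  0.163]
0.6473158898034215 -1 -1.58 (0, 0.04) [-0.68  0.1   1.43  0.57  2.    0.25] [ 0.465 -0.017  0.163]
0.6331487901020618 -1 -1.58 (0.04, 0) [-0.68  0.23  1.29  0.58  2.02  0.26] [ 0.509 -0.052  0.163]
0.615854679544618 -1 -1.58 (0, 0) [-0.73  0.16  1.37  0.56  2.03  0.21] [ 0.47  -0.057  0.163]
0.6134140929125154 -1 -2.62 (0.04, 0) [-0.77 -0.15  1.68  0.66  1.43  1.03] [ 0.601 -0.122  0.163]
165
1 [ 3.81855146e-01  1.96678222e-01  1.45164930e+00 -4.44089210e-16
  1.49326513e+00  1.19185515e+00]
-1 [ 3.81855146e-01  1.96678222e-01  1.45164930e+00 -4.44089210e-16
  1.49326513e+00 -1.94973751e+00]
low z [np.float64(0.093), np.float64(0.138), np.float64(0.233)]
bar 2472 [0.5221735  0.27534221 0.1299125 ] ((517.9127197265625, 271.1397705078125), (188.5559539794922, 16.018457412719727)) dir -2.3859189648087185 0.12992284950454508
13.8417
```

View pics/t.png

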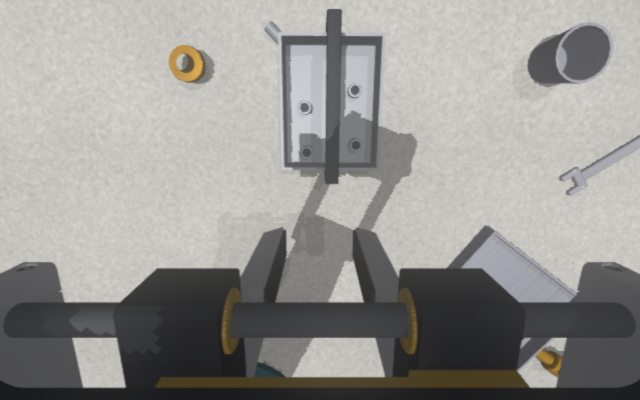

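The wrist view shows the bar at (333,95), the stub at (272,30) and all four ferrules inside. The bar centre is (0.518, 0.271), its top is at 130 mm and its direction is 0.756 rad. Grasp and lift next.

```bash
python3 - <<'E'
from geo import *
from plant import r
Rt=Rz(.7557-np.pi/2); o0=np.array([.5179,.2711,0])
r.set_gripper(.7,60)
p,q=tool(Rt,-1,o0+[0,0,.1]); r.reach(p,q)
p,_=tool(Rt,-1,o0); r.move_l(p,q,vel=.1); r.hold(.1)
r.set_gripper(0,60); o=r.observe(); print("grip",o["width"],o["grip_force"],o["contact_force"],o["tcp_pos"]-p,o["clock"])
r.move_l(p+[0,0,.06],vel=.06); r.hold(.3)
o=r.observe(); print("lift",o["width"],o["grip_force"],o["contact_force"],o["torque"])
r.move_l(p+[0,0,.16],vel=.1)
org,_,_=final(-2.1,.68,(0,0),.085,-1)
pl,ql=tool(toteR(-2.1,0),-1,np.array([org[0],org[1],.17])); print(r.ik(pl,ql),r.observe()["q"],r.observe()["clock"])
E
```

```text
grip 0.16651805571907877 59.999629855155945 [-1.06694159  1.04591921 -0.53840594] [-0.00039447  0.0004551  -0.00013482] 19.15
lift 0.16259083510539468 59.997602105140686 [ 0.02499016  0.42340561 -5.29828062] [ 0.11092858 -0.1359887   0.01649433]
[-2.56888589e-01  4.14678457e-02  1.28612662e+00 -4.44089210e-16
  1.81399818e+00  1.05751876e+00] [ 3.85270073e-01  1.62394715e-01  1.17628914e+00  1.06872898e-05
  1.80505473e+00 -1.94121885e+00] 21.75
```

The grip holds and the lift force is 5.3 N, which matches the tote plus ferrules. Now carry level and tilt gradually.

```bash
cat > see.py <<'E'
import cv2,numpy as np
from plant import r
def see(tag):
    ims=[r.capture(n)[0] for n in("wrist","scene")]
    a=ims[0]; b=cv2.resize(ims[1][60:310,200:520],(640,500),interpolation=cv2.INTER_CUBIC)
    w=np.vstack([cv2.resize(a,(480,300)),cv2.resize(b,(480,300))])
    cv2.imwrite(f"pics/{tag}.png",w)
E
python3 - <<'E'
from geo import *
from plant import r
from see import see
D=-2.1
org,_,_=final(D,.68,(0,0),.085,-1)
pl,ql=tool(toteR(D,0),-1,np.array([org[0],org[1],.19]))
j0=r.observe()["q"]; j1=r.ik(pl,ql)
for k in (.2,.5,.8,1): r.goto_joints(j0+k*(j1-j0))
o=r.observe(); print("carried",o["clock"],o["width"],o["contact_force"],o["torque"].round(3))
for t in np.linspace(.1,.68,7):
    _,_,(p,q)=final(D,t,(0,0),.19-.09*t/.68,-1); r.move_l(p,q,vel=.06)
r.hold(1); o=r.observe(); print("tilted",o["clock"],o["width"],o["contact_force"],o["torque"].round(3),o["tcp_pos"]-p)
see("z1"); print(r.observe()["clock"])
E
```

```text
carried 24.7333 0.16685631074748067 [ 0.29340501  0.90079009 -5.33099389] [0.057 0.073 0.003]
tilted 28.45 0.16572215462408113 [-0.01651127 -0.38403535 -5.24941083] [-0.952  0.571 -0.056] [ 9.65374530e-07 -3.20594528e-05 -3.47289329e-05]
28.55
```

View pics/z1.png

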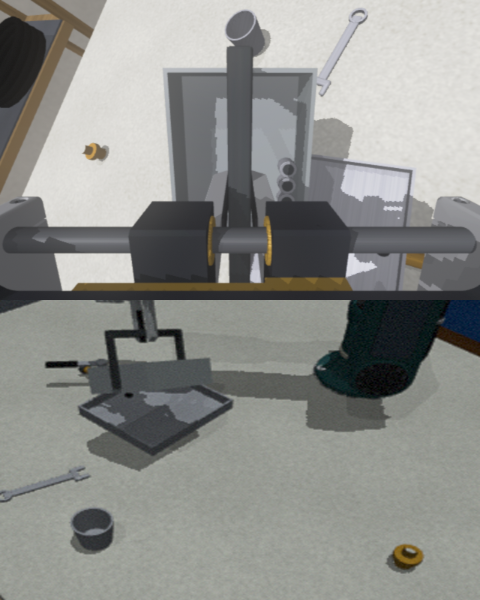

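The wrist view shows three ferrules in a column along the right (-x) wall at about (287,168), (288,185) and (287,200), with the fourth hidden by the gripper. I'll measure them in the tote frame from depth in both cameras.

```bash
cat > ferr.py <<'E'
from geo import *; import cv2
from plant import r
def cloud(n):
    c=r.camera_info(n); im,d=r.capture(n)
    pts=np.stack(np.meshgrid(np.arange(640),np.arange(400)),-1).reshape(-1,2)
    X=(d.ravel()[:,None]*(np.c_[pts,np.ones(len(pts))]@np.linalg.inv(c["mtx"]).T)-c["t"])@c["R"]
    return X[d.ravel()>0]
def totepose():  # from tool, s=-1
    o=r.observe(); R=Ro.from_quat(o["ee_rot"]).as_matrix()
    Rt=np.c_[-R[:,1],-R[:,0],-R[:,2]]; return o["tcp_pos"]-Rt@[0,0,.122-.0188],Rt
def ferr(tag):
    org,Rt=totepose(); print("tip",org+Rt@[-.0882,.1082,.012],"lean",Rt[2].round(3))
    for n in("wrist","top","scene"):
        Y=(cloud(n)-org)@Rt*1000
        inn=(abs(Y[:,0])<63)&(abs(Y[:,1])<83)
        fl=inn&(abs(Y[:,2]-4)<8); m=inn&(Y[:,2]>14)&(Y[:,2]<30)
        rim=(Y[:,2]>52)&(Y[:,2]<64)&(abs(Y[:,0])<80)&(abs(Y[:,1])<100)
        print(n,"floor z",np.median(Y[fl,2]).round(1) if fl.any() else None,fl.sum(),"rim",np.percentile(Y[rim,:2],[1,99],axis=0).round(0).tolist() if rim.any() else None,"ferr pts",m.sum())
        if m.sum():
            img=np.zeros((180,140),np.uint8); img[(Y[m,1]+90).astype(int),(Y[m,0]+70).astype(int)]=255
            k,_,st,ce=cv2.connectedComponentsWithStats(cv2.morphologyEx(img,cv2.MORPH_CLOSE,np.ones((3,3))))
            for i in range(1,k):
                if st[i,4]>15: print("   x,y range",st[i,0]-70,st[i,0]+st[i,2]-70,st[i,1]-90,st[i,1]+st[i,3]-90,"c",(ce[i]-[70,90]).round(0),st[i,4])
    print(r.observe()["clock"])
E
python3 -c "
from ferr import *
ferr('a')
for n in('scene','top'): 
    o,R=totepose(); print(n,proj(n,o+np.array([[-.069,.089,.058],[.069,.089,.058],[.069,-.089,.058],[-.069,-.089,.058],[-.065,.085,.004]])@R.T).round(0).tolist())"
```

```text
tip [ 0.4545203  -0.17201326  0.10001287] lean [ 0.445 -0.445  0.778]
wrist floor z 3.4 15007 rim [[-69.0, -90.0], [69.0, 36.0]] ferr pts 1055
   x,y range -63 -45 6 58 c [-55.  31.] 763
top floor z 3.4 1272 rim [[-66.0, -96.0], [71.0, 91.0]] ferr pts 183
   x,y range -53 -43 6 21 c [-48.  13.] 58
   x,y range -60 -53 8 23 c [-58.  15.] 29
   x,y range -57 -42 21 44 c [-51.  33.] 79
   x,y range -54 -42 44 62 c [-48.  52.] 43
   x,y range -53 -31 61 83 c [-42.  72.] 93
scene floor z None 0 rim [[-64.0, -98.0], [71.0, 91.0]] ferr pts 0
28.7
scene [[302.0, 112.0], [340.0, 108.0], [297.0, 111.0], [258.0, 116.0], [304.0, 131.0]]
top [[402.0, 238.0], [362.0, 255.0], [355.0, 187.0], [397.0, 174.0], [387.0, 232.0]]
```

The ferrules are packed tight as a column against the -x wall (y 5 to 83). The farthest centre is about 71 mm from the corner, under the 75 mm limit. The tote hasn't slipped in the grip: its floor and rim match the tool pose. I'll confirm they're at rest, then hand in.

```bash
python3 -c "
from ferr import *
r.hold(1.5); ferr('b'); o=r.observe(); print(o['width'],o['grip_force'],abs(o['joint_vel']).max())
print(r.job_done())"
```

```text
tip [ 0.45451054 -0.17202288  0.10002583] lean [ 0.444 -0.445  0.778]
wrist floor z 3.4 15002 rim [[-69.0, -90.0], [69.0, 37.0]] ferr pts 1051
   x,y range -63 -45 6 57 c [-55.  31.] 760
top floor z 3.5 1267 rim [[-66.0, -96.0], [71.0, 90.0]] ferr pts 182
   x,y range -63 -57 11 18 c [-60.  14.] 18
   x,y range -53 -43 12 24 c [-49.  17.] 52
   x,y range -52 -42 28 44 c [-47.  36.] 55
   x,y range -59 -46 34 50 c [-54.  43.] 50
   x,y range -49 -43 51 59 c [-47.  55.] 21
   x,y range -42 -32 64 80 c [-38.  71.] 57
   x,y range -51 -44 70 81 c [-48.  74.] 22
scene floor z None 0 rim [[-62.0, -97.0], [71.0, 91.0]] ferr pts 0
30.35
0.16629301588579615 59.99815106391907 0.001791837486297324
the job is handed in; nothing more can be done
None
```

I handed the job in at about 30 s: valve measured at about 45° and released, tote held still at about 39° with the stub over the tray centre, and all four ferrules at rest in the drain corner, the farthest about 71 mm from it (limit 75); no verdict came back.

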